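Snap the lid onto the yellow tube box

TASK

The yellow tube box on the stool cannot be closed because a hair stick stands in it: take the stick out and leave it resting in the green bowl with the hair pins. Then put the yellow snap lid on the tube's neck and press straight down until it clicks home, and keep pressing firmly on it: finish while still holding the lid pressed down, without letting go. Keep the tube and the bowl upright and leave the other things on the stool where they stand.

Things in the scene. Friction and masses are not known exactly. Their poses are not given: they have to be found in the camera images.
- tube: yellow plastic tube box standing upright and loose on the stool top (z = 0), about 0.2 kg; origin at the centre of its underside, z axis up along the tube. Body 46 mm in diameter up to 82 mm high, then a neck 37 mm in diameter (bore 32 mm) up to the rim at 102 mm; inner floor 4 mm up. Four springy snap nubs stand out to 44 mm diameter around the neck, 88 mm above the underside
- tube_rim (a point): centre of the tube's mouth, at the rim, 102 mm above the tube's underside; same axes as the tube
- cap_center (a point): loose yellow snap lid lying on the stool mouth down, top up: round, 50 mm in diameter, 22 mm high, 0.02 kg; this point is on its axis half-way up, 11 mm above its lower edge, z axis up. Inside 18.5 mm deep and 45 mm wide, with an inward bead of 40 mm bore at its lower edge. Any turn about its axis fits. Home on the tube, this point is 94.5 mm above the tube's underside
- cap_edge (a point): centre of the lid's mouth, at its lower edge. The bead meets the tube's nubs when this point is 92 mm above the tube's underside (10 mm below the rim); pushing it over them takes about 8 N, then the force drops, and the lid is home when its inside rests on the rim, this point 83.5 mm above the tube's underside
- stick_mid (a point): middle of the hair stick, a straight dark red lacquered wooden rod 9 mm in diameter and 155 mm long, 0.02 kg, with brass and teal bands near its upper end. It stands loosely in the tube, leaning on the neck about 15 degrees, and sticks out some 50 mm above the rim. The point's z axis runs along the stick towards the banded end
- stick_top (a point): the banded end of the hair stick (its outermost point), up at the start
- stick_foot (a point): the plain end of the hair stick (its outermost point), down in the tube at the start
- bowl: green ceramic bowl with a few hair pins, loose, 0.4 kg; origin at the centre of its underside. 130 mm in diameter at the rim, 58 mm high, walls 4.5 mm, inner floor 7 mm above the underside and about 70 mm wide. A stick let go in it tips over and rests on the rim
- glass: steel drinking glass, 70 mm in diameter, 105 mm high, loose; origin at the centre of its underside. Not to be disturbed
- spec_holder: wooden spectacle holder, an upright pocket 56 x 74 mm, 85 mm high, with folded spectacles standing in it up to 120 mm; origin at the centre of its underside. Not to be disturbed
- clock: small white alarm clock, 36 x 72 mm, 82 mm high; origin at the centre of its underside. Not to be disturbed
- jar: small blue cream jar, 54 mm in diameter, 42 mm high; origin at the centre of its underside. Not to be disturbed
- claw: brown hair claw, 25 x 62 mm, 38 mm high; origin at the centre of its underside. Not to be disturbed
- lamp: white plastic reading lamp clamped to the stool's edge on the mattress side (+y), neck rising to 245 mm and leaning away over the mattress; origin on the stool's surface, at the middle of the neck. Fixed, not to be pushed
- stool: the low square cane-topped stool, 540 x 540 mm, top at z = 0; origin at the centre of its top

How it is judged:
By the outcome, as a careful person would: the job done as asked, in the order asked, and still so for the second after the job is handed in, while the arm keeps its last pose, push and grip.
It also fails if it takes over 72 s, if anything falls off the work surface, if the arm or the gripper's body presses on something with over 40 N, if the wrist force passes 120 N, or if a joint passes its speed limit or range.

ROBOT

A 6-joint arm with a two-finger parallel gripper is mounted at the origin on the work surface. World frame = base frame: x ahead of the robot, y to its left, z up, the work surface at z = 0. Lengths are in m, angles in rad, forces in N, time in s.
With the tool pointing down it reaches from about 0.35 to 0.775 m from the base axis. Payload 5.5 kg.
Tool frame: the origin (TCP) lies midway between the tips of the shut fingers; the grasp point (between the pads) lies hold_point_z behind it (hold_point_z is the distance from the TCP to the grasp point, in m); z points along the fingers, y is the direction in which the jaws open and shut (so a half turn about z gives the same grasp; the last joint's range is limited). The gripper opens to 85 mm and grips with 20 to 120 N. Pads are 22 mm wide; open, the fingers measure 114 mm over their backs; the gripper's body (76 mm by 85 mm) begins 54 mm behind the grasp point. The pads swing forward as they close: fully open they stand 13 mm farther back than shut.
Start: joints at [-1.29, 0.313, 0.046, 1.304, 0, 1.431], TCP at [0.235, -0.525, 0.231] pointing down, gripper open.
Joint ranges: [-2.76, 2.76], [-0.86, 1.69], [-1.03, 1.26], [-2.2, 2.34], [-1.47, 1.5], [-3.14, 3.14]. Speed limits (rad/s): [2.57, 2.57, 3.14, 3.14, 3.14, 3.14].

INTERFACE

Orientations are given as a unit quaternion [w, x, y, z].
In Python, from workcell import * gives the robot as it stands. The module is installed in compiled form; this text tells all that it offers.
- The arm moves only by the tool jog_arm, never from a script. Its argument "plan" is a list of rows, each a list of 6 numbers: the shift along the world's x, y, z in m, then the turn, a rotation vector about the world's x, y, z in degrees. A call has exactly 10 rows; each row shifts and turns the commanded pose from where the row before left it; what a row does not reach is not made up. A row lasts 1/10 s, in which the tool goes at most 50 mm and 8.59 degrees, less where a joint would pass 70% of its speed; a pose out of reach is approached as far as the arm can. A call with a gripper value outside its range is refused whole. "hand" is the opening, from 0 (shut) to 1 (fully open), set as the call begins (left out, the last holds). The fingers move at their own pace and stop on an object; "force" is the grip in N (left out, the last holds). Time passes only in rows, so rows that do not move let the fingers close, or fill a call up. It gives the time, the measured TCP pose, the force and the opening at its end, in the units of the state.
- get_state(): the state, without advancing time (a new reading comes with each control period).
- read_camera(name): name is "side" or "top" or "wrist"; returns the picture (420x560x3 uint8, red, green, blue); there is no depth.
- calibration(name): a dict with "K" (3x3 intrinsics, pixels), "D" ([k1, k2, p1, p2, k3] as OpenCV has them; the pictures are not rectified), "world_to_cam" (4x4, takes a point from world to camera coordinates). Camera axes: x right, y down, z forward; pixel columns grow to the right and rows downward; lengths in m; the calibration is good to about 2 mm. A picture is of the moment at which its call begins: read the wrist's pose just before it. calibration takes no time and is no camera call; for the wrist camera it gives the pose at the moment of the call.
- hand_in(): hands the job in, once; it reports no verdict.
The state is a dict: "clock": time; "joint_pos": joint angles; "qvel": joint speeds; "tau": joint torques, N m; "tcp_pos": TCP position; "orientation": TCP orientation; "wrist_force": force on the tool from outside, world axes, zero at the start; "ft_torque": the same for the moment, N m; "finger_gap": finger opening in m.
Only numpy, scipy, OpenCV 4.12 (cv2) and the standard library are available. Lean on these libraries where they do the work, as an engineer would, in place of code of your own. Each camera call takes 0.05 s, during which the arm holds its last target.

## Working session

There is one attempt and no reset: what is moved stays moved. The work goes in short steps, Python scripts to look and compute and a tool call to move; the robot and the scene stay as the last step left them, time stands still between calls to the robot, and variables do not carry over. Pictures are saved under pics/ and viewed, and the job is handed in when it is done.

Besides the shell and the picture viewer there is one more tool, called after "Emit:" as name([rows], argument=value, ...), one row to a line, values as JSON. jog_arm: Moves the arm, as the interface text tells. Its arguments: {"type":"object","properties":{"plan":{"type":"array","items":{"type":"array","items":{"type":"number"}}},"hand":{"type":"number"},"force":{"type":"number"}},"required":["plan"]}

```bash
mkdir -p pics; cat > h.py <<'E'
from workcell import *
import numpy as np, cv2
def ray(name,px,c=None):
    c=c or calibration(name)
    K=np.array(c["K"]);D=np.array(c["D"]);T=np.array(c["world_to_cam"])
    p=cv2.undistortPoints(np.array([[px]],float),K,D)[0,0]
    R=T[:3,:3];o=-R.T@T[:3,3];d=R.T@np.array([p[0],p[1],1]);return o,d/np.linalg.norm(d)
def atz(name,px,z,c=None):
    o,d=ray(name,px,c);return o+d*(z-o[2])/d[2]
def proj(name,P,c=None):
    c=c or calibration(name)
    T=np.array(c["world_to_cam"]);P=np.atleast_2d(np.array(P,float))
    return cv2.projectPoints(P,cv2.Rodrigues(T[:3,:3])[0],T[:3,3],np.array(c["K"]),np.array(c["D"]))[0][:,0]
def tri(obs):
    A=np.zeros((3,3));b=np.zeros(3)
    for o,d in obs:
        M=np.eye(3)-np.outer(d,d);A+=M;b+=M@o
    return np.linalg.solve(A,b)
def snap(name,f,crop=None,s=1):
    im=read_camera(name)[:,:,::-1]
    cv2.imwrite('pics/raw_'+f,im)
    if crop: x,y,w,h=crop; im=im[y:y+h,x:x+w]
    if s!=1: im=cv2.resize(im,None,fx=s,fy=s,interpolation=cv2.INTER_CUBIC)
    cv2.imwrite('pics/'+f,im)
E
python3 - <<'E'
from h import *
s=get_state();print(s)
for n in("side","top","wrist"):
    snap(n,n+'0.png')
    c=calibration(n);T=np.array(c["world_to_cam"]);print(n,-T[:3,:3].T@T[:3,3],T[2,:3],c["K"][0])
E
```

```text
{'clock': 0.0, 'joint_pos': array([-1.28958444e+00,  3.14002266e-01,  4.49880871e-02,  1.30358177e+00,
       -5.60290249e-06,  1.43121240e+00]), 'qvel': array([ 0.0019091 ,  0.00034479, -0.00223866,  0.00079193, -0.0023362 ,
        0.00185143]), 'tau': array([-4.72366410e-04, -4.80625570e+01,  2.98532438e+01,  1.91379263e-02,
       -1.60643826e-04, -3.64218948e-06]), 'tcp_pos': array([ 0.23473831, -0.52435628,  0.23041152]), 'orientation': array([-8.97355191e-04,  9.77947493e-01,  2.08848966e-01, -6.64602094e-05]), 'wrist_force': array([-0.35843128,  0.20289081, -0.02919911]), 'ft_torque': array([-0.03143808, -0.02918013, -0.0511245 ]), 'finger_gap': 0.08570592285103484}
side [ 0.43379438 -0.62133497  0.94027535] [ 0.15907166  0.6075744  -0.77817065] [487.36881528   0.         284.7588011 ]
top [0.41861523 0.02949134 1.11853349] [ 0.19149538 -0.00262136 -0.98149001] [503.63580673   0.         273.70277643]
wrist [ 0.30224399 -0.49380723  0.37182163] [-0.26745674 -0.11809822 -0.95630524] [328.20940488   0.         289.04964867]
```

View pics/side0.png

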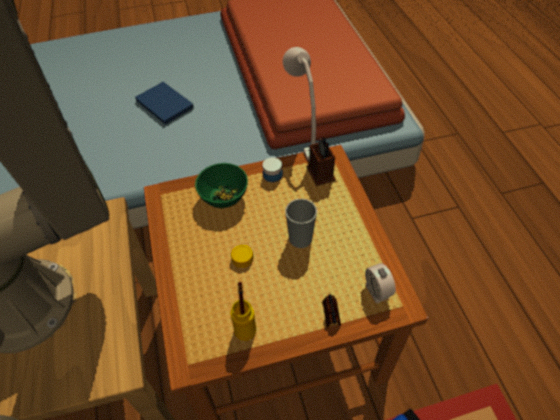

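View pics/top0.png

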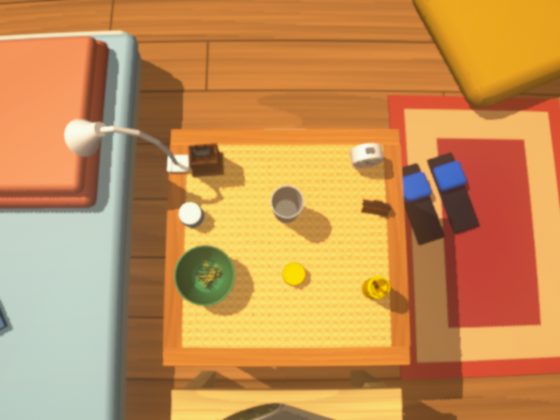

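View pics/wrist0.png

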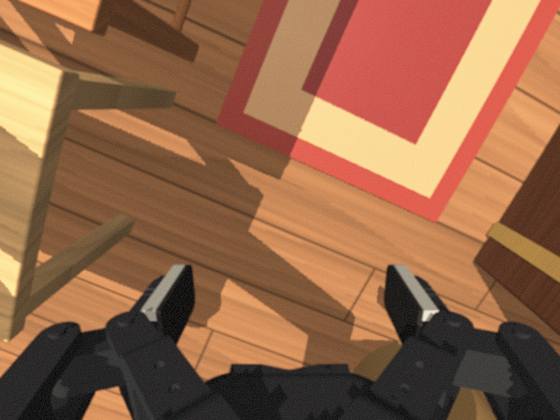

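The side view shows the tube at (243,320) with the stick's top at about (240,285), the lid at (242,255) and the bowl at (222,187). In the top view the tube is at (377,288), the lid at (294,274) and the bowl at (205,275). I'll enlarge these areas next.

```bash
python3 - <<'E'
import cv2,numpy as np
def c(f,x,y,w,h,s):
    im=cv2.imread('pics/'+f)[y:y+h,x:x+w];return cv2.resize(im,None,fx=s,fy=s,interpolation=cv2.INTER_CUBIC)
a=c('side0.png',205,270,80,80,5);b=c('top0.png',345,250,70,80,5)
cv2.imwrite('pics/c1.png',np.hstack([a,b]))
a=c('side0.png',190,160,80,120,4);b=c('top0.png',165,235,100,120,4)
b=cv2.resize(b,(400,480));cv2.imwrite('pics/c2.png',np.hstack([a,b]))
E
```

```text
(no output)
```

View pics/c1.png

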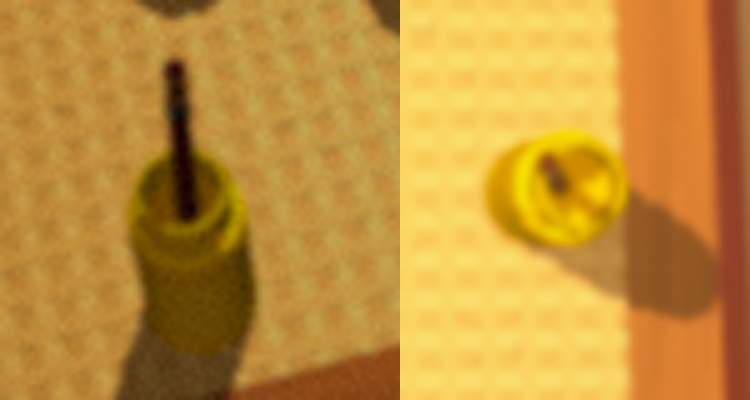

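View pics/c2.png

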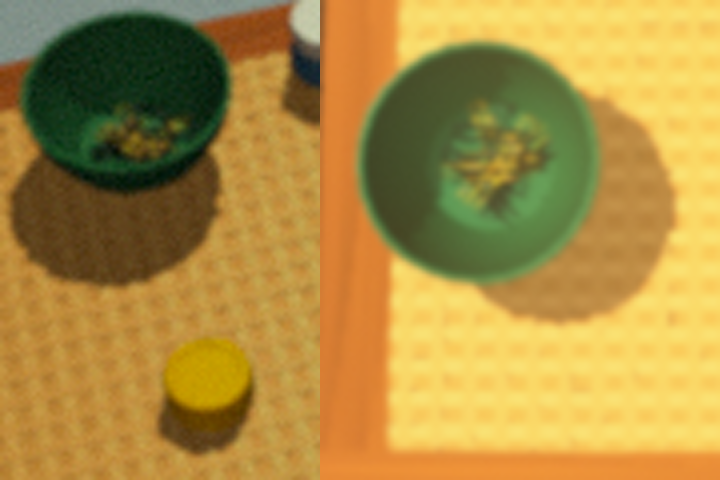

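```bash
python3 - <<'E'
from h import *
r=lambda v:np.round(v,4)
print('top',r(tri([ray('side',(240,282.4)),ray('top',(374.8,281.6))])))
print('rim top',r(atz('top',(379,287.6),.102)),'side',r(atz('side',(243,311.5),.102)))
print('bowl',r(atz('top',(204.75,275.5),.058)), r(atz('side',(190+126/4,160+100/4),.058)))
print('lid',r(atz('side',(241.75,253.5),.022)))
im=cv2.imread('pics/top0.png')
h=cv2.cvtColor(im,cv2.COLOR_BGR2HSV)
m=cv2.inRange(h,(24,225,150),(34,255,255))
n,l,st,ce=cv2.connectedComponentsWithStats(m)
for i in range(1,n):
    if st[i,4]>60: print(st[i],ce[i])
print('lid',r(atz('top',(294,274),.022)))
# overlay
P=atz('top',(379,287.6),.102)
t=np.linspace(0,6.28,80)
for n,(x,y,w,hh) in {'side':(205,270,80,80),'top':(345,250,70,80)}.items():
    im=cv2.imread(f'pics/{n}0.png');s=5
    im=cv2.resize(im[y:y+hh,x:x+w],None,fx=s,fy=s,interpolation=cv2.INTER_CUBIC)
    for z,rr,col in((.102,.0185,(0,0,255)),(.082,.023,(255,0,0)),(0,.023,(0,255,0))):
        q=proj(n,np.c_[P[0]+rr*np.cos(t),P[1]+rr*np.sin(t),0*t+z])
        for u,v in q: cv2.circle(im,(int((u+.5-x)*s),int((v+.5-y)*s)),1,col,-1)
    cv2.imwrite(f'pics/o_{n}.png',im)
cv2.imwrite('pics/o.png',np.hstack([cv2.imread('pics/o_side.png'),cv2.imread('pics/o_top.png')]))
E
```

```text
top [ 0.4645 -0.1662  0.1545]
rim top [ 0.455 -0.185  0.102] side [ 0.4583 -0.1983  0.102 ]
bowl [0.4831 0.1718 0.058 ] [0.4828 0.1624 0.058 ]
lid [ 0.4893 -0.0185  0.022 ]
[283 263  22  22 383] [293.42036554 273.32637076]
[368 276  19  22 139] [374.23021583 286.60431655]
lid [ 0.4885 -0.0172  0.022 ]
```

View pics/o.png

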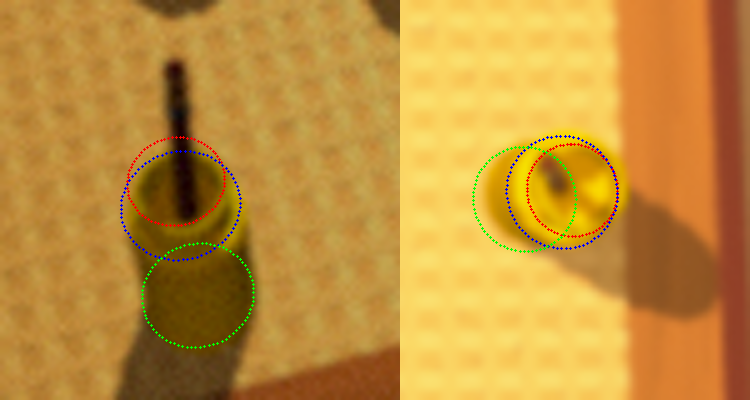

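```bash
cat > ov.py <<'E'
from h import *
def tube(P,files,out,crops,s=5):
    t=np.linspace(0,6.28,90);o=[]
    for n,(x,y,w,hh) in crops.items():
        im=cv2.imread(files[n])
        im=cv2.resize(im[y:y+hh,x:x+w],None,fx=s,fy=s,interpolation=cv2.INTER_CUBIC)
        for z,rr,col in((.102,.0185,(0,0,255)),(.082,.023,(255,0,0)),(0,.023,(0,255,0))):
            q=proj(n,np.c_[P[0]+rr*np.cos(t),P[1]+rr*np.sin(t),0*t+z])
            for u,v in q: cv2.circle(im,(int((u+.5-x)*s),int((v+.5-y)*s)),1,col,-1)
        o.append(im)
    cv2.imwrite(out,np.hstack(o))
E
python3 - <<'E'
from ov import *
tube((.456,-.1905),{'side':'pics/side0.png','top':'pics/top0.png'},'pics/o2.png',{'side':(205,270,80,80),'top':(345,250,70,80)})
a=cv2.imread('pics/top0.png')[250:300,270:320];a=cv2.resize(a,None,fx=8,fy=8,interpolation=cv2.INTER_CUBIC)
b=cv2.imread('pics/side0.png')[230:280,217:267];b=cv2.resize(b,None,fx=8,fy=8,interpolation=cv2.INTER_CUBIC)
t=np.linspace(0,6.28,90)
for n,im,x,y in(('top',a,270,250),('side',b,217,230)):
  for z,col in((.022,(0,0,255)),(0,(0,255,0))):
    for u,v in proj(n,np.c_[.489+.025*np.cos(t),-.018+.025*np.sin(t),0*t+z]): cv2.circle(im,(int((u+.5-x)*8),int((v+.5-y)*8)),1,col,-1)
cv2.imwrite('pics/l.png',np.hstack([b,a]))
E
```

```text
(no output)
```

View pics/o2.png

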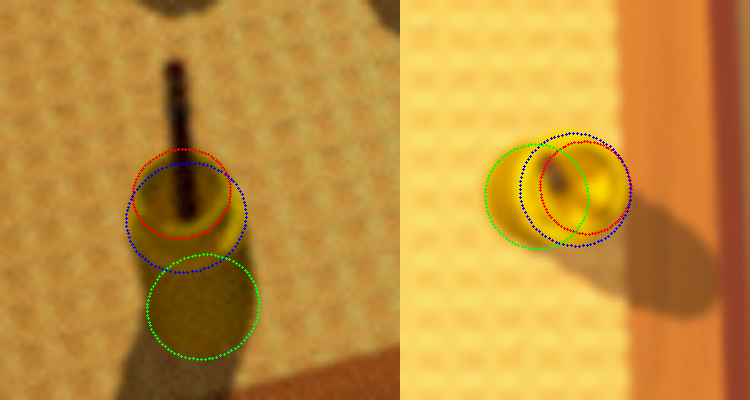

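View pics/l.png

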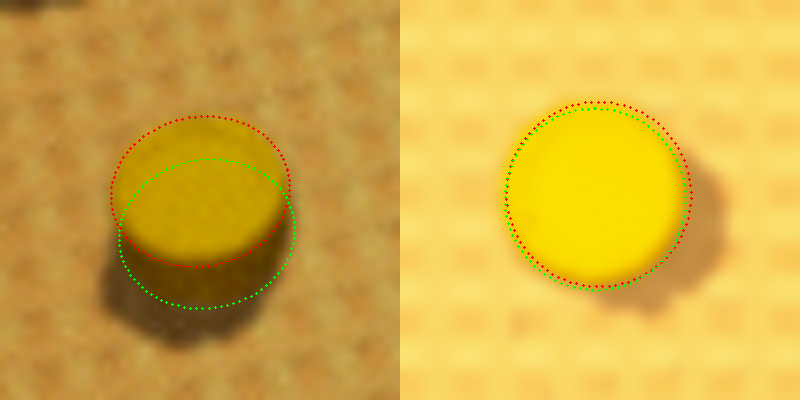

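```bash
python3 - <<'E'
import workcell
print([n for n in dir(workcell) if n[0]!='_'])
try: print(workcell.hold_point_z)
except Exception as e: print(e)
E
```

```text
['MotionError', 'calibration', 'get_state', 'hand_in', 'hold_point_z', 'read_camera']
0.0187
```

Emit:
jog_arm([
  [0.022,0.035,0.002,0,0,4.65],
  [0.022,0.035,0.002,0,0,4.65],
  [0.022,0.035,0.002,0,0,4.65],
  [0.022,0.035,0.002,0,0,4.65],
  [0.022,0.035,0.002,0,0,4.65],
  [0.022,0.035,0.002,0,0,4.65],
  [0.022,0.035,0.002,0,0,4.65],
  [0.022,0.035,0.002,0,0,4.65],
  [0.022,0.035,0.002,0,0,4.65],
  [0.022,0.035,0.002,0,0,4.65],
])

```text
clock: 1.15
tcp_pos: [0.4554, -0.1732, 0.2513]
orientation: [0.0, 0.815, 0.579, -0.0]
wrist_force: [2.1, -0.6, -0.6]
finger_gap: 0.0854
```

```bash
python3 - <<'E'
from h import *
s=get_state();print(s['tcp_pos'],s['orientation'],s['joint_pos'])
snap('wrist','w1.png')
P=[(.4645,-.1662,.1545),(.456,-.19,.102)]
print(proj('wrist',P))
E
```

```text
[ 0.45539885 -0.1732484   0.25130332] [ 1.38074924e-05  8.15152752e-01  5.79246053e-01 -1.43060675e-05] [-5.28438095e-01  1.37398816e-01 -1.30572814e-01  1.30281132e+00
 -3.74470427e-05  1.37754762e+00]
[[297.22480242 204.51281851]
 [295.19431141 214.74378714]]
```

View pics/w1.png

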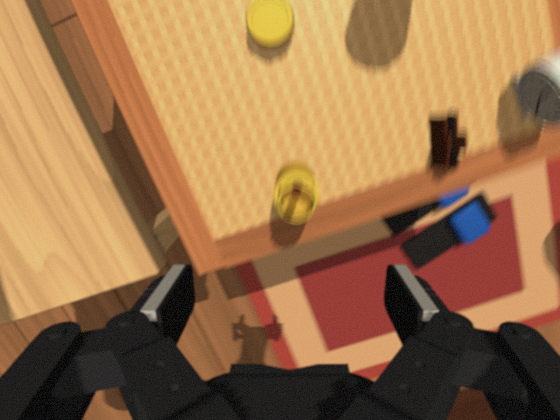

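```bash
python3 - <<'E'
from h import *
c=calibration('wrist');np.set_printoptions(suppress=True,precision=4)
print(c)
print('lid',proj('wrist',[(.489,-.0178,.022),(.489,-.0178,0.0)]))
print('tube',proj('wrist',[(.456,-.19,.102),(.456,-.19,0.0)]))
im=cv2.imread('pics/w1.png')
cv2.imwrite('pics/w1c.png',cv2.resize(im[140:240,250:350],None,fx=6,fy=6,interpolation=cv2.INTER_CUBIC))
E
```

```text
{'K': array([[328.2094,   0.    , 289.0496],
       [  0.    , 328.2094, 207.3885],
       [  0.    ,   0.    ,   1.    ]]), 'D': array([-0.0567,  0.    ,  0.    ,  0.    ,  0.    ]), 'world_to_cam': array([[ 0.9472, -0.3208,  0.0008, -0.4872],
       [-0.3074, -0.9068,  0.2887, -0.0547],
       [-0.0918, -0.2737, -0.9574,  0.3937],
       [ 0.    ,  0.    ,  0.    ,  1.    ]])}
lid [[271.2855  30.3785]
 [272.311   34.9675]]
tube [[295.1943 214.7438]
 [293.6382 189.0375]]
```

View pics/w1c.png

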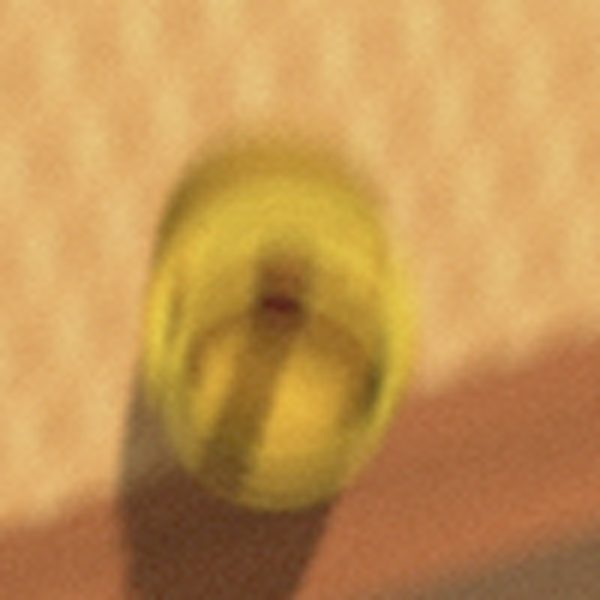

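```bash
python3 - <<'E'
from h import *
np.set_printoptions(suppress=True,precision=4)
print(get_state()['tcp_pos'],np.abs(get_state()['qvel']).max())
print('lid',proj('wrist',[(.489,-.0178,.022)]),proj('wrist',[(.4645,-.1662,.1545),(.456,-.19,.102)]))
snap('wrist','w2.png',(250,0,100,240),2.5)
im=cv2.imread('pics/raw_w2.png')
cv2.imwrite('pics/w2c.png',cv2.resize(im[150:240,250:340],None,fx=6,fy=6,interpolation=cv2.INTER_CUBIC))
E
```

```text
[ 0.4578 -0.1687  0.2516] 0.08090167979546162
lid [[271.2855  30.3785]] [[297.2248 204.5128]
 [295.1943 214.7438]]
```

View pics/w2.png

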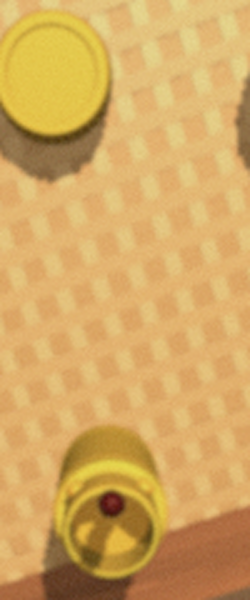

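View pics/w2c.png

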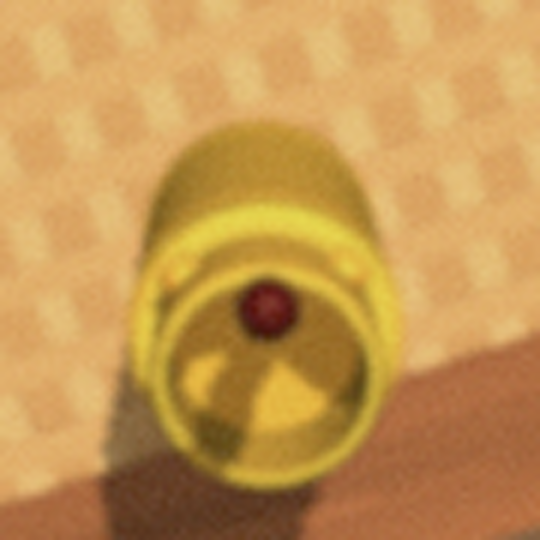

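```bash
python3 - <<'E'
from h import *
np.set_printoptions(suppress=True,precision=4)
s=get_state();print(s['tcp_pos'],s['orientation'],np.abs(s['qvel']).max())
print('rim',atz('wrist',(294.5,213),.102),'lid',atz('wrist',(270.8,29.6),.022))
a,b,w=ray('side',(240,282.4)),ray('top',(374.8,281.6)),ray('wrist',(294.7,201.3))
print(tri([a,b,w]),tri([a,w]),tri([b,w]),atz('wrist',(294.7,201.3),.1545))
E
```

```text
[ 0.4565 -0.1711  0.2514] [-0.0002  0.8139  0.581   0.0006] 0.07547039399574433
rim [ 0.4544 -0.1908  0.102 ] lid [ 0.4877 -0.0201  0.022 ]
[ 0.4637 -0.166   0.1547] [ 0.4633 -0.1659  0.1544] [ 0.4636 -0.1626  0.1687] [ 0.4621 -0.1658  0.1545]
```

Emit:
jog_arm([
  [0.003,0.002,-0.02,0,0,0],
  [0.003,0.001,-0.02,0,0,0],
  [0,0,-0.02,0,0,0],
  [0,0,-0.02,0,0,0],
  [0,0,-0.02,0,0,0],
  [0,0,-0.02,0,0,0],
  [0,0,-0.012,0,0,0],
  [0,0,-0.007,0,0,0],
  [0,0,0,0,0,0],
  [0,0,0,0,0,0],
], hand=0.6)

```text
clock: 2.25
tcp_pos: [0.4612, -0.1723, 0.1129]
orientation: [0.0, 0.816, 0.578, 0.0]
wrist_force: [-0.1, -0.2, 0.6]
finger_gap: 0.0508
```

```bash
python3 - <<'E'
from h import *
np.set_printoptions(suppress=True,precision=4)
s=get_state();print(s['tcp_pos'],s['orientation'],np.abs(s['qvel']).max())
snap('wrist','w3.png')
E
```

```text
[ 0.4612 -0.1723  0.1129] [0.0004 0.8162 0.5778 0.0002] 0.00993488257812055
```

View pics/w3.png

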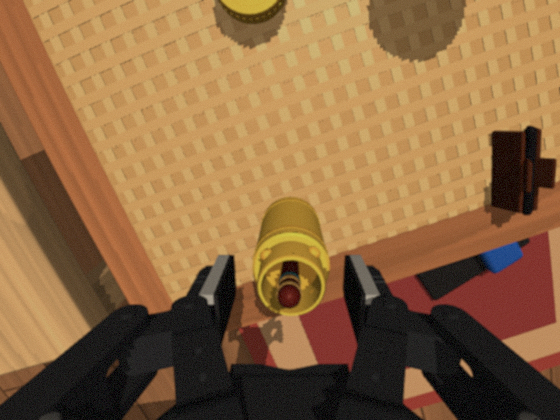

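The stick top at (289,293) is midway between the finger tips, which are at about x=232 and x=347. Next I close the gripper.

Emit:
jog_arm([
  [0,0,0,0,0,0],
  [0,0,0,0,0,0],
  [0,0,0,0,0,0],
  [0,0,0,0,0,0],
  [0,0,0,0,0,0],
  [0,0,0,0,0,0],
  [0,0,0,0,0,0],
  [0,0,0,0,0,0],
  [0,0,0,0,0,0],
  [0,0,0,0,0,0],
], hand=0, force=40)

```text
clock: 3.3
tcp_pos: [0.4611, -0.172, 0.1125]
orientation: [0.0, 0.816, 0.578, 0.0]
wrist_force: [0.4, 0.3, 3.4]
finger_gap: 0.0076
```

Emit:
jog_arm([
  [0.0008,0.0022,0.009,0,0,0],
  [0.001,0.003,0.012,0,0,0],
  [0.0012,0.0037,0.0145,0,0,0],
  [0.0012,0.0037,0.0145,0,0,0],
  [0.0012,0.0037,0.0145,0,0,0],
  [0.0012,0.0037,0.0145,0,0,0],
  [0.0012,0.0037,0.0145,0,0,0],
  [0.0012,0.0037,0.0145,0,0,0],
  [0.0012,0.0037,0.0145,0,0,0],
  [0.0012,0.0037,0.0145,0,0,0],
])

```text
clock: 4.3
tcp_pos: [0.4722, -0.1365, 0.2508]
orientation: [0.0, 0.816, 0.578, 0.0]
wrist_force: [0.1, 0.0, 0.1]
finger_gap: 0.0077
```

```bash
python3 - <<'E'
from h import *
snap('side','s4.png');snap('wrist','w4.png')
a=cv2.imread('pics/s4.png')[150:360,150:350];b=cv2.imread('pics/w4.png')
cv2.imwrite('pics/s4c.png',cv2.resize(a,(560,588)))
E
```

```text
(no output)
```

View pics/s4c.png

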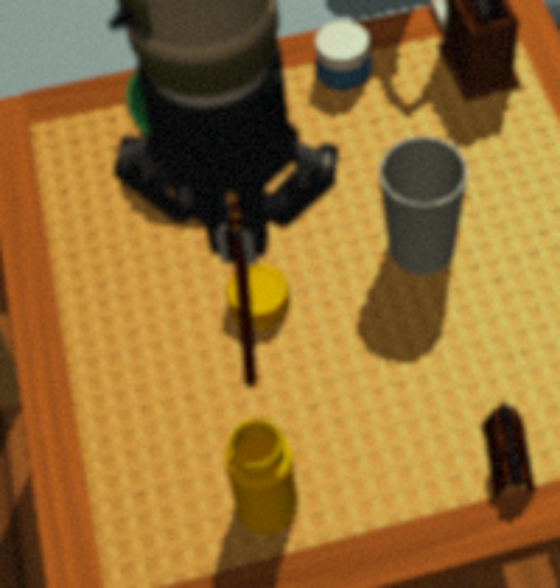

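View pics/w4.png

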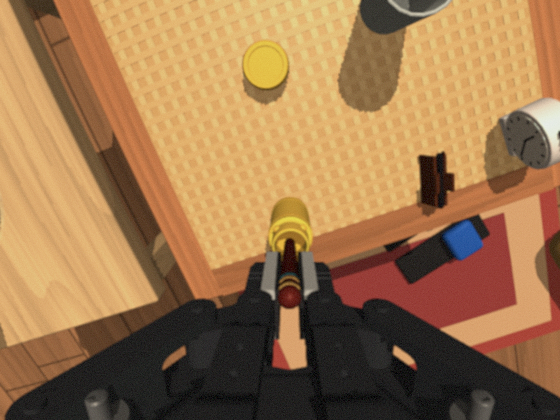

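Emit:
jog_arm([
  [0.003,0.0365,0,-3.3,1.14,0],
  [0.003,0.0365,0,-3.3,1.14,0],
  [0.003,0.0365,0,-3.3,1.14,0],
  [0.003,0.0365,0,-3.3,1.14,0],
  [0.003,0.0365,-0.01,-3.3,1.14,0],
  [0.003,0.0365,-0.01,-3.3,1.14,0],
  [0.003,0.0365,-0.01,-3.3,1.14,0],
  [0.003,0.0365,-0.01,-3.3,1.14,0],
  [0.003,0.0365,-0.01,-3.3,1.14,0],
  [0.004,0.0365,-0.01,-3.3,1.14,0],
])

```text
clock: 5.4
tcp_pos: [0.503, 0.2294, 0.1888]
orientation: [0.176, 0.778, 0.551, -0.244]
wrist_force: [0.9, -0.2, 0.5]
finger_gap: 0.0077
```

```bash
python3 - <<'E'
from h import *
np.set_printoptions(suppress=True,precision=4)
s=get_state();print(s['tcp_pos'],s['orientation'],s['joint_pos'])
snap('side','s5.png');snap('top','t5.png')
s=get_state();print(s['tcp_pos'],s['orientation'])
a=cv2.imread('pics/s5.png')[100:240,150:330];b=cv2.imread('pics/t5.png')[190:330,140:320]
cv2.imwrite('pics/st5.png',cv2.resize(np.vstack([a,b]),None,fx=2.14,fy=2.14,interpolation=cv2.INTER_CUBIC))
E
```

```text
[0.503  0.2294 0.1888] [ 0.1758  0.7781  0.5512 -0.2445] [ 0.4947  0.7032  0.3999  1.7436 -0.3999  2.5019]
[0.5018 0.2324 0.1807] [ 0.1744  0.7751  0.5538 -0.2493]
```

View pics/st5.png

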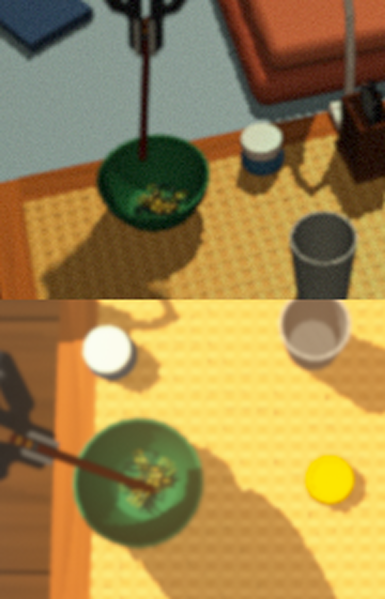

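```bash
python3 - <<'E'
from h import *
np.set_printoptions(suppress=True,precision=4)
F=tri([ray('side',(216.4,173.4)),ray('top',(211,278.5))]);print(F,get_state()['tcp_pos'])
b=ray('side',(150+152/2.14,100+181/2.14));
print('bowl',atz('top',(204.7,275.2),.058),atz('side',(150+152/2.14,100+181/2.14),.058))
im=cv2.imread('pics/side0.png');t=np.linspace(0,6.28,150)
im2=cv2.imread('pics/top0.png')
for n,i in(('side',im),('top',im2)):
  for z,r in((.058,.065),(0.007,.035)):
    for u,v in proj(n,np.c_[.483+r*np.cos(t),.168+r*np.sin(t),0*t+z]): i[int(v+.5),int(u+.5)]=(0,0,255)
cv2.imwrite('pics/b.png',cv2.resize(np.hstack([im[150:240,180:280],im2[230:320,155:255]]),None,fx=4,fy=4,interpolation=cv2.INTER_NEAREST))
E
```

```text
[0.4745 0.1518 0.1129] [0.5018 0.2324 0.1807]
bowl [0.4837 0.1719 0.058 ] [0.482 0.164 0.058]
```

View pics/b.png

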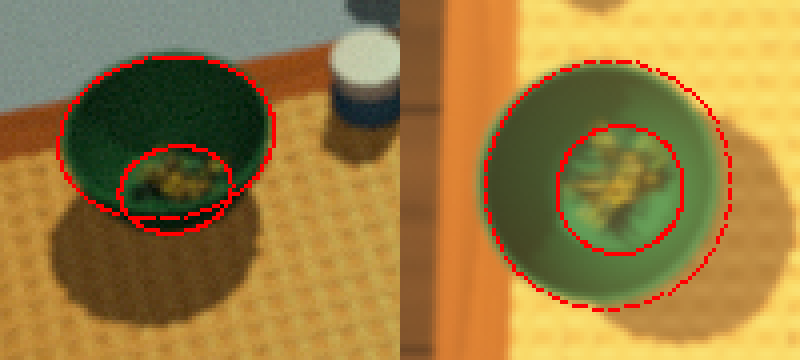

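Emit:
jog_arm([
  [0,0,-0.012,0,0,0],
  [0,0,-0.015,0,0,0],
  [0,0,-0.015,0,0,0],
  [0,0,-0.015,0,0,0],
  [0,0,-0.012,0,0,0],
  [0,0,-0.01,0,0,0],
  [0,0,-0.006,0,0,0],
  [0,0,0,0,0,0],
  [0,0,0,0,0,0],
  [0,0,0,0,0,0],
])

```text
clock: 6.5
tcp_pos: [0.5036, 0.2281, 0.1049]
orientation: [0.175, 0.779, 0.551, -0.243]
wrist_force: [0.3, -0.1, -0.7]
finger_gap: 0.0074
```

```bash
python3 - <<'E'
from h import *
np.set_printoptions(suppress=True,precision=4)
s=get_state();print(s['tcp_pos'],s['orientation'],s['joint_pos'])
snap('side','s6.png');snap('top','t6.png')
a=cv2.imread('pics/s6.png')[100:240,150:330];b=cv2.imread('pics/t6.png')[190:330,140:320]
cv2.imwrite('pics/st6.png',cv2.resize(np.hstack([a,b]),None,fx=2.2,fy=2.2,interpolation=cv2.INTER_CUBIC))
E
```

```text
[0.5036 0.2281 0.1049] [ 0.1749  0.7786  0.5513 -0.2433] [ 0.4917  0.7456  0.2706  1.5682 -0.3993  2.4984]
```

View pics/st6.png

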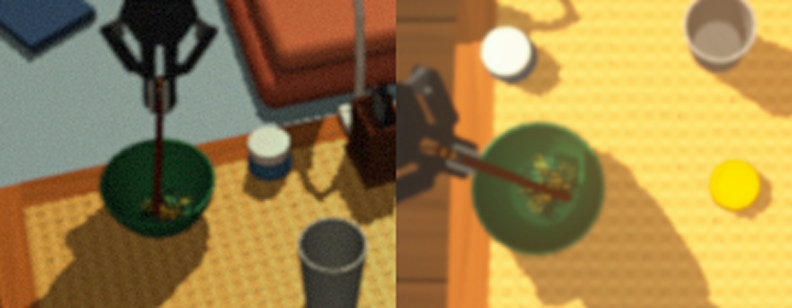

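Emit:
jog_arm([
  [0,0,-0.005,0,0,0],
  [0,0,-0.005,0,0,0],
  [0,0,-0.005,0,0,0],
  [0,0,-0.003,0,0,0],
  [0,0,-0.002,0,0,0],
  [0,0,-0.002,0,0,0],
  [0,0,-0.001,0,0,0],
  [0,0,0,0,0,0],
  [0,0,0,0,0,0],
  [0,0,0,0,0,0],
])

```text
clock: 7.6
tcp_pos: [0.5034, 0.228, 0.0815]
orientation: [0.175, 0.779, 0.551, -0.244]
wrist_force: [0.5, 0.3, 0.1]
finger_gap: 0.0081
```

Emit:
jog_arm([
  [0,0,0,0,0,0],
  [0,0,0,0,0,0],
  [0,0,0,0,0,0],
  [0,0,0,0,0,0],
  [0,0,0,0,0,0],
  [0,0,0,0,0,0],
  [0,0,0,0,0,0],
  [0,0,0,0,0,0],
  [0,0,0,0,0,0],
  [0,0,0,0,0,0],
], hand=0.4)

```text
clock: 8.6
tcp_pos: [0.5033, 0.2279, 0.0813]
orientation: [0.175, 0.778, 0.551, -0.244]
wrist_force: [-0.3, 0.5, 0.2]
finger_gap: 0.034
```

```bash
python3 - <<'E'
from h import *
snap('side','s7.png');snap('top','t7.png')
a=cv2.imread('pics/s7.png')[100:240,150:330];b=cv2.imread('pics/t7.png')[190:330,140:320]
cv2.imwrite('pics/st7.png',cv2.resize(np.hstack([a,b]),None,fx=2.2,fy=2.2,interpolation=cv2.INTER_CUBIC))
E
```

```text
(no output)
```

View pics/st7.png

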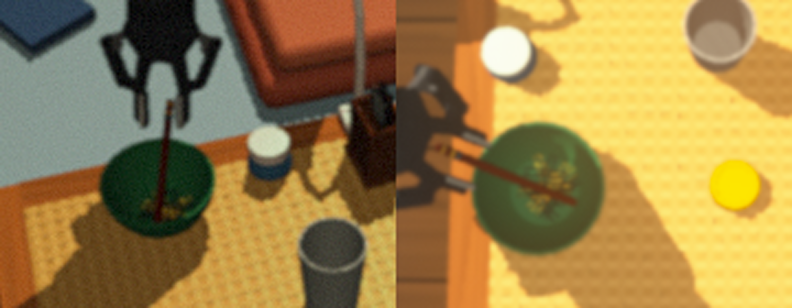

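The stick rests in the bowl and leans on its rim, with the open fingers clear on either side. I'll back off along the tool axis.

Emit:
jog_arm([
  [0.001,0.003,0.005,0,0,0],
  [0.002,0.0055,0.008,0,0,0],
  [0.002,0.0055,0.008,0,0,0],
  [0.002,0.0055,0.008,0,0,0],
  [0.002,0.0055,0.008,0,0,0],
  [0.002,0.0055,0.008,0,0,0],
  [0.002,0.0055,0.008,0,0,0],
  [0,0.0,0.025,0,0,0],
  [0,0,0.03,0,0,0],
  [0,0,0.03,0,0,0],
], hand=0.4)

```text
clock: 9.7
tcp_pos: [0.5162, 0.2644, 0.2209]
orientation: [0.175, 0.778, 0.552, -0.244]
wrist_force: [0.3, 0.3, 0.1]
finger_gap: 0.0339
```

Emit:
jog_arm([
  [-0.0025,-0.028,0,3.3,-1.14,0],
  [-0.0025,-0.028,0,3.3,-1.14,0],
  [-0.0025,-0.028,0,3.3,-1.14,0],
  [-0.0025,-0.028,0,3.3,-1.14,0],
  [-0.0025,-0.028,0,3.3,-1.14,0],
  [-0.0025,-0.028,0,3.3,-1.14,0],
  [-0.0025,-0.028,0,3.3,-1.14,0],
  [-0.0025,-0.028,0,3.3,-1.14,0],
  [-0.0025,-0.028,0,3.3,-1.14,0],
  [-0.003,-0.028,0,3.3,-1.14,0],
], hand=0.75)

```text
clock: 10.7
tcp_pos: [0.4912, -0.0169, 0.221]
orientation: [0.0, 0.816, 0.578, 0.002]
wrist_force: [-0.1, -0.2, 1.2]
finger_gap: 0.0643
```

Emit:
jog_arm([
  [0,0,-0.01,0,0,0],
  [0,0,-0.01,0,0,0],
  [0,0,0,0,0,0],
  [0,0,0,0,0,0],
  [0,0,0,0,0,0],
  [0,0,0,0,0,0],
  [0,0,0,0,0,0],
  [0,0,0,0,0,0],
  [0,0,0,0,0,0],
  [0,0,0,0,0,0],
])

```text
clock: 11.7
tcp_pos: [0.4908, -0.0161, 0.1994]
orientation: [0.0, 0.816, 0.578, 0.0]
wrist_force: [0.1, -0.1, -0.3]
finger_gap: 0.0641
```

```bash
python3 - <<'E'
from h import *
np.set_printoptions(suppress=True,precision=4)
s=get_state();print(s['tcp_pos'],s['orientation'],s['joint_pos'],s['wrist_force'])
snap('top','t8.png');snap('side','s8.png');snap('wrist','w8.png')
a=cv2.imread('pics/s8.png')[140:350,150:350];b=cv2.imread('pics/t8.png')[150:360,150:350]
cv2.imwrite('pics/st8.png',cv2.resize(np.hstack([a,b]),None,fx=2,fy=2,interpolation=cv2.INTER_CUBIC))
print(proj('wrist',[(.488,-.0185,.022),(.455,-.1905,.102)]))
E
```

```text
[ 0.4908 -0.0161  0.1994] [0.0001 0.8161 0.5779 0.    ] [-0.1964  0.164  -0.2271  1.1796 -0.      1.7129] [ 0.1404 -0.1084 -0.3285]
[[287.994  188.7021]
 [315.5764 389.4402]]
```

View pics/st8.png

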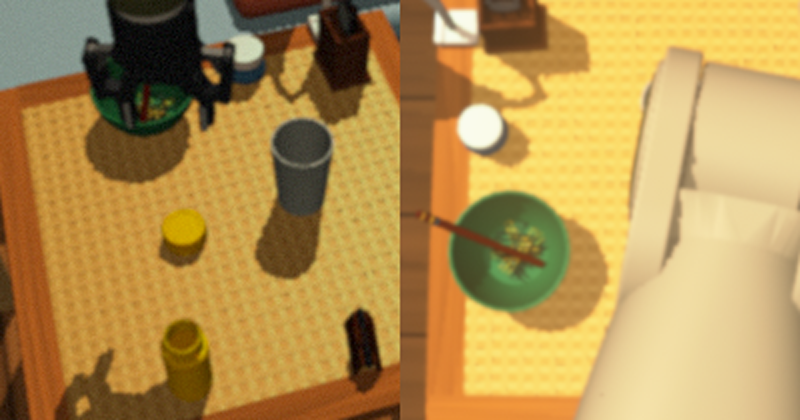

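View pics/w8.png

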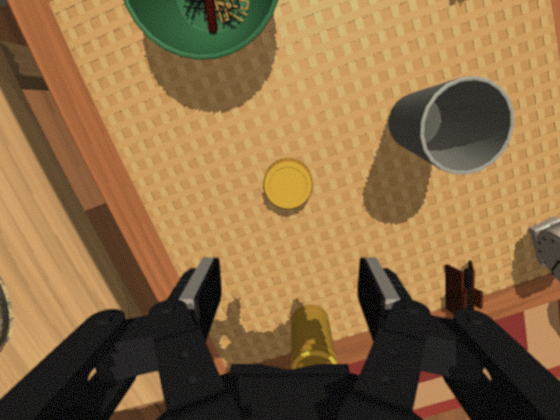

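The stick rests across the bowl with its foot among the pins. In the wrist view the lid top is at about (288,185), so I'll crop closer.

```bash
python3 - <<'E'
from h import *
np.set_printoptions(suppress=True,precision=4)
c=calibration('wrist')
im=cv2.imread('pics/raw_w8.png');x,y,s=255,150,8
im=cv2.resize(im[y:y+70,x:x+70],None,fx=s,fy=s,interpolation=cv2.INTER_CUBIC)
t=np.linspace(0,6.28,90);C=(.4885,-.0155)
for z,col in((.022,(0,0,255)),(0,(0,255,0))):
    for u,v in proj('wrist',np.c_[C[0]+.025*np.cos(t),C[1]+.025*np.sin(t),0*t+z],c): cv2.circle(im,(int((u+.5-x)*s),int((v+.5-y)*s)),1,col,-1)
cv2.imwrite('pics/w8c.png',im)
E
```

```text
(no output)
```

View pics/w8c.png

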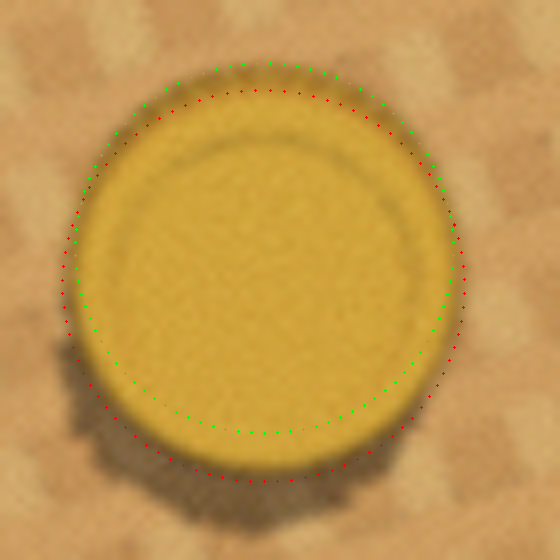

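Emit:
jog_arm([
  [-0.001,0.0005,-0.02,0,0,0],
  [-0.001,0,-0.03,0,0,0],
  [0,0,-0.03,0,0,0],
  [0,0,-0.03,0,0,0],
  [0,0,-0.03,0,0,0],
  [0,0,-0.025,0,0,0],
  [0,0,-0.018,0,0,0],
  [0,0,-0.008,0,0,0],
  [0,0,-0.005,0,0,0],
  [0,0,0,0,0,0],
])

```text
clock: 12.85
tcp_pos: [0.4889, -0.0156, 0.0033]
orientation: [0.0, 0.816, 0.578, -0.0]
wrist_force: [0.2, -0.0, -0.0]
finger_gap: 0.0641
```

```bash
python3 - <<'E'
from h import *
np.set_printoptions(suppress=True,precision=4)
s=get_state();print(s['tcp_pos'],s['wrist_force'])
snap('wrist','w9.png')
E
```

```text
[ 0.4889 -0.0156  0.0033] [ 0.2447 -0.0169 -0.0458]
```

View pics/w9.png

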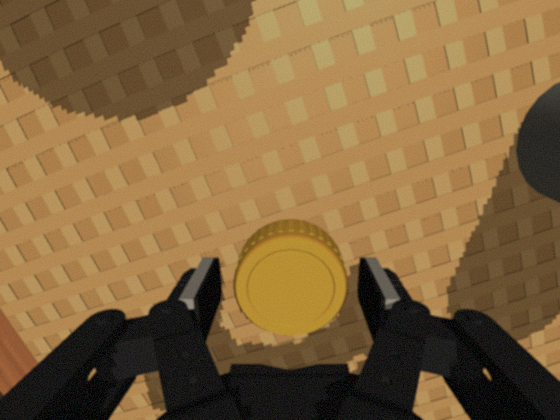

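Emit:
jog_arm([
  [0,0,0,0,0,0],
  [0,0,0,0,0,0],
  [0,0,0,0,0,0],
  [0,0,0,0,0,0],
  [0,0,0,0,0,0],
  [0,0,0,0,0,0],
  [0,0,0,0,0,0],
  [0,0,0,0,0,0],
  [0,0,0,0,0,0],
  [0,0,0,0,0,0],
], hand=0, force=60)

```text
clock: 13.9
tcp_pos: [0.4897, -0.0158, 0.0048]
orientation: [0.001, 0.816, 0.578, 0.001]
wrist_force: [-1.5, -0.2, 4.7]
finger_gap: 0.0482
```

```bash
python3 - <<'E'
from h import *
np.set_printoptions(suppress=True,precision=4)
s=get_state();print(s['tcp_pos'],s['wrist_force'])
snap('wrist','w10.png')
c=calibration('wrist')
im=cv2.imread('pics/raw_w10.png')
t=np.linspace(0,6.28,120);C=s['tcp_pos']
for z,col in((.022,(0,0,255)),):
    for u,v in proj('wrist',np.c_[C[0]+.025*np.cos(t),C[1]+.025*np.sin(t),0*t+z],c): cv2.circle(im,(int(u+.5),int(v+.5)),0,col,-1)
cv2.imwrite('pics/w10c.png',cv2.resize(im[180:380,180:400],None,fx=3,fy=3))
E
```

```text
[ 0.4897 -0.0158  0.0048] [-1.4753 -0.1608  4.6672]
```

View pics/w10c.png

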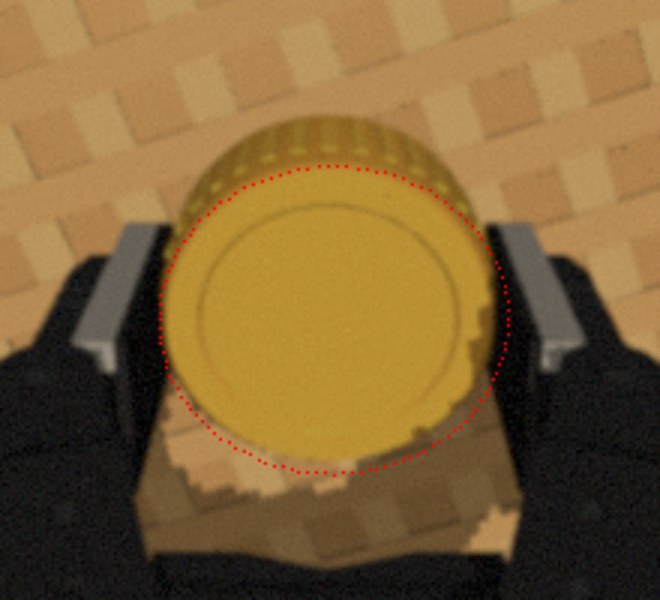

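```bash
cat > wc.py <<'E'
from h import *
from scipy.spatial.transform import Rotation as R
def T(p,q):
    M=np.eye(4);M[:3,:3]=R.from_quat([q[1],q[2],q[3],q[0]]).as_matrix();M[:3,3]=p;return M
def cur():
    s=get_state();c=calibration('wrist');return np.array(c['world_to_cam'])@T(s['tcp_pos'],s['orientation'])  # cam<-tool
E
python3 - <<'E'
from wc import *
np.set_printoptions(suppress=True,precision=4)
X=cur();np.save('X.npy',X);print(X)
c=calibration('wrist')
c['world_to_cam']=X@np.linalg.inv(T([.4612,-.1723,.1129],[0.0004,0.8162,0.5778,0.0002]))
im=cv2.imread('pics/raw_w3.png');x,y,s=230,180,5
im=cv2.resize(im[y:y+150,x:x+120],None,fx=s,fy=s,interpolation=cv2.INTER_CUBIC)
t=np.linspace(0,6.28,120);C=(.455,-.1905)
for z,r,col in((.102,.0185,(0,0,255)),(.102,.016,(0,0,255)),(.082,.023,(255,0,0))):
    for u,v in proj('wrist',np.c_[C[0]+r*np.cos(t),C[1]+r*np.sin(t),0*t+z],c): cv2.circle(im,(int((u+.5-x)*s),int((v+.5-y)*s)),1,col,-1)
cv2.imwrite('pics/w3c.png',im)
E
```

```text
[[ 0.0006  1.      0.0003  0.0007]
 [-0.9563  0.0007 -0.2923  0.0302]
 [-0.2923 -0.0001  0.9563  0.1569]
 [ 0.      0.      0.      1.    ]]
```

View pics/w3c.png

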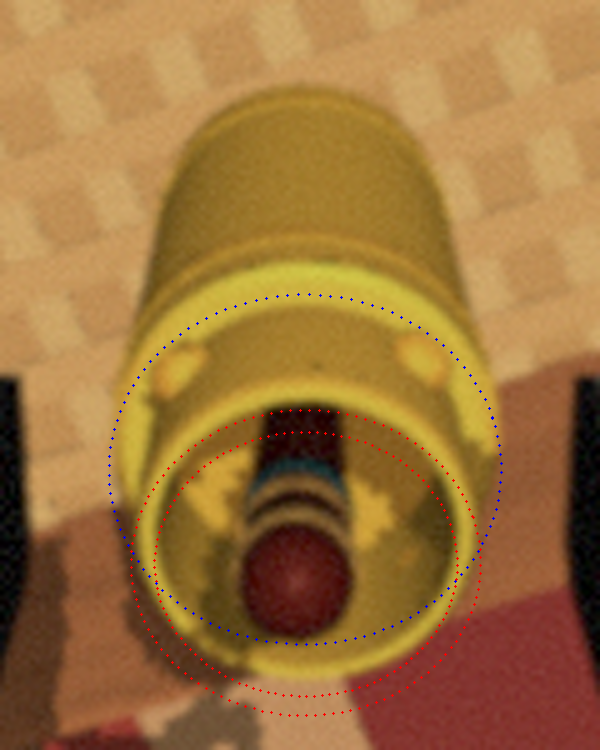

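Emit:
jog_arm([
  [0,0,0.01,0,0,0],
  [0,0,0.02,0,0,0],
  [0,0,0.03,0,0,0],
  [0,0,0.03,0,0,0],
  [0,0,0.03,0,0,0],
  [0,0,0.027,0,0,0],
  [0,0,0,0,0,0],
  [0,0,0,0,0,0],
  [0,0,0,0,0,0],
  [0,0,0,0,0,0],
])

```text
clock: 14.95
tcp_pos: [0.4878, -0.0154, 0.1492]
orientation: [-0.001, 0.816, 0.578, -0.001]
wrist_force: [-0.4, 0.6, 0.5]
finger_gap: 0.0483
```

```bash
python3 - <<'E'
from wc import *
np.set_printoptions(suppress=True,precision=4)
s=get_state();print(s['tcp_pos'],s['wrist_force'])
snap('wrist','w11.png');snap('side','s11.png')
im=cv2.imread('pics/raw_w11.png')
cv2.imwrite('pics/w11c.png',cv2.resize(im[200:400,180:400],None,fx=3,fy=3))
im=cv2.imread('pics/raw_s11.png')
cv2.imwrite('pics/s11c.png',cv2.resize(im[130:350,180:340],None,fx=2.7,fy=2.7))
E
```

```text
[ 0.4878 -0.0154  0.1492] [-0.3833  0.6088  0.4665]
```

View pics/w11.png

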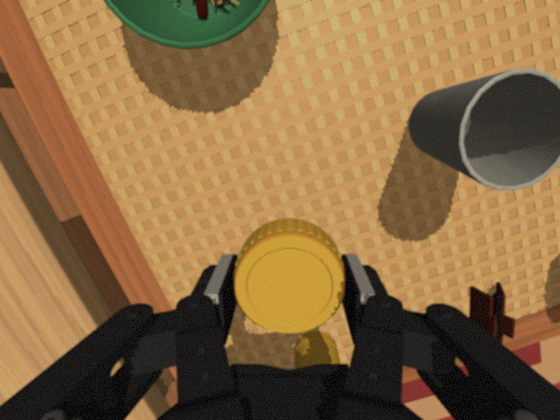

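View pics/s11c.png

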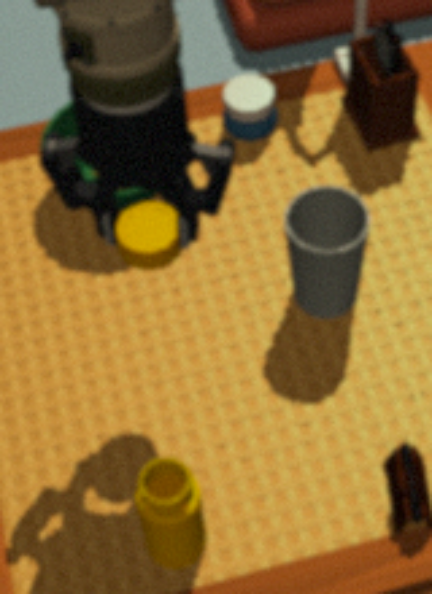

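```bash
python3 - <<'E'
from ov import *
P=(.4555,-.189);t=np.linspace(0,6.28,200)
def draw(n,f,crop,circs,s):
    x,y,w,h=crop
    im=cv2.resize(cv2.imread(f)[y:y+h,x:x+w],None,fx=s,fy=s,interpolation=cv2.INTER_CUBIC)
    for (cx,cy,z,r,col) in circs:
        for u,v in proj(n,np.c_[cx+r*np.cos(t),cy+r*np.sin(t),0*t+z]): cv2.circle(im,(int((u+.5-x)*s),int((v+.5-y)*s)),0,col,-1)
    return im
R=(0,0,255);B=(255,0,0);G=(0,255,0)
tc=[(*P,.102,.0185,R),(*P,.102,.016,R),(*P,0,.023,G),(*P,.082,.023,B)]
L=(.4878,-.0154);zt=.1492-.0048+.022
lc=[(*L,zt,.025,R),(*L,zt-.022,.025,G)]
a=draw('side','pics/raw_s11.png',(220,290,50,60),tc,8)
b=draw('side','pics/raw_s11.png',(205,190,60,60),lc,8)
c=draw('top','pics/t8.png',(355,260,50,60),tc,8)
cv2.imwrite('pics/fit_t.png',np.hstack([a,c]));cv2.imwrite('pics/fit_l.png',b)
E
```

```text
(no output)
```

View pics/fit_t.png

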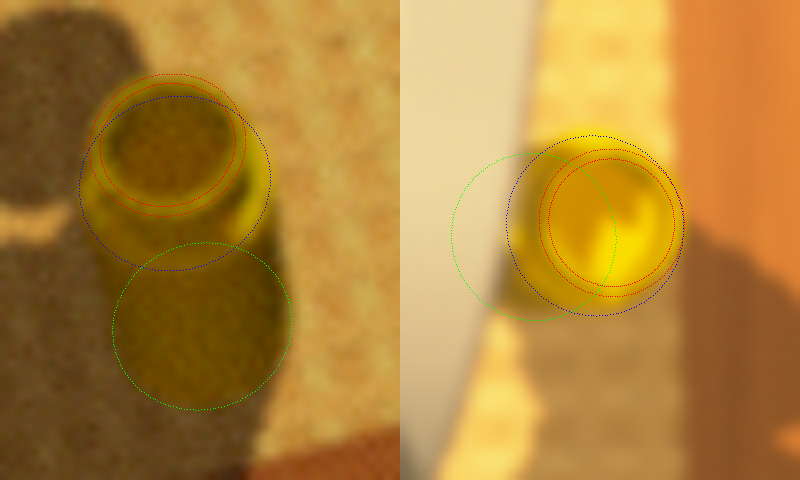

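View pics/fit_l.png

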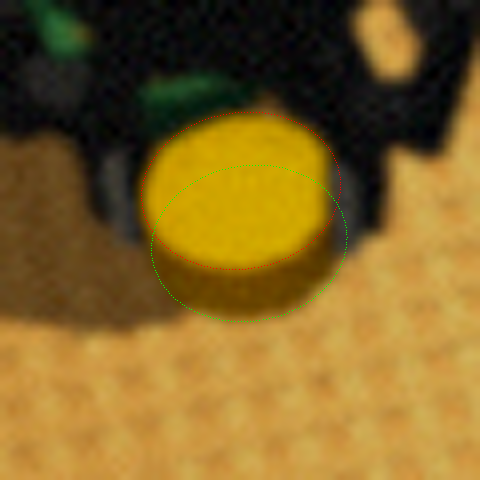

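Emit:
jog_arm([
  [-0.002,-0.01,0,0,0,0],
  [-0.004,-0.02,0,0,0,0],
  [-0.006,-0.033,0,0,0,0],
  [-0.006,-0.033,0,0,0,0],
  [-0.006,-0.033,0,0,0,0],
  [-0.005,-0.025,0,0,0,0],
  [-0.003,-0.015,-0.004,0,0,0],
  [-0.0006,-0.0044,-0.008,0,0,0],
  [0,0,0,0,0,0],
  [0,0,0,0,0,0],
])

```text
clock: 16.05
tcp_pos: [0.4557, -0.1879, 0.1376]
orientation: [-0.001, 0.816, 0.578, -0.0]
wrist_force: [0.9, 0.7, 0.1]
finger_gap: 0.0481
```

Emit:
jog_arm([
  [0,0,0,0,0,0],
  [0,0,0,0,0,0],
  [0,0,0,0,0,0],
  [0,0,0,0,0,0],
  [0,0,0,0,0,0],
  [0,0,0,0,0,0],
  [0,0,0,0,0,0],
  [0,0,0,0,0,0],
  [0,0,0,0,0,0],
  [0,0,0,0,0,0],
])

```text
clock: 17.05
tcp_pos: [0.4562, -0.189, 0.1383]
orientation: [0.0, 0.816, 0.578, 0.0]
wrist_force: [0.0, -0.1, -1.2]
finger_gap: 0.0479
```

```bash
cat > dr.py <<'E'
from ov import *
t=np.linspace(0,6.28,200)
R=(0,0,255);B=(255,0,0);G=(0,255,0)
def draw(n,f,crop,circs,s):
    x,y,w,h=crop
    im=cv2.resize(cv2.imread(f)[y:y+h,x:x+w],None,fx=s,fy=s,interpolation=cv2.INTER_CUBIC)
    for (cx,cy,z,r,col) in circs:
        for u,v in proj(n,np.c_[cx+r*np.cos(t),cy+r*np.sin(t),0*t+z]): cv2.circle(im,(int((u+.5-x)*s),int((v+.5-y)*s)),0,col,-1)
    return im
E
python3 - <<'E'
from dr import *
np.set_printoptions(suppress=True,precision=4)
s=get_state();print(s['tcp_pos'],s['wrist_force'],np.abs(s['qvel']).max())
snap('side','s12.png');snap('wrist','w12.png')
p=s['tcp_pos'];zt=p[2]-.0048+.022
a=draw('side','pics/raw_s12.png',(210,270,75,80),[],8)
b=draw('side','pics/raw_s12.png',(210,270,75,80),[(p[0],p[1],zt,.025,R),(.4563,-.189,0,.023,G),(.4563,-.189,.082,.023,B)],8)
cv2.imwrite('pics/s12a.png',a[:,:600]);cv2.imwrite('pics/s12b.png',b)
cv2.imwrite('pics/w12c.png',draw('wrist','pics/raw_w12.png',(200,150,180,200),[],3.))
E
```

```text
[ 0.4562 -0.189   0.1383] [ 0.042  -0.1163 -1.1518] 0.0017694603781568607
```

View pics/s12a.png

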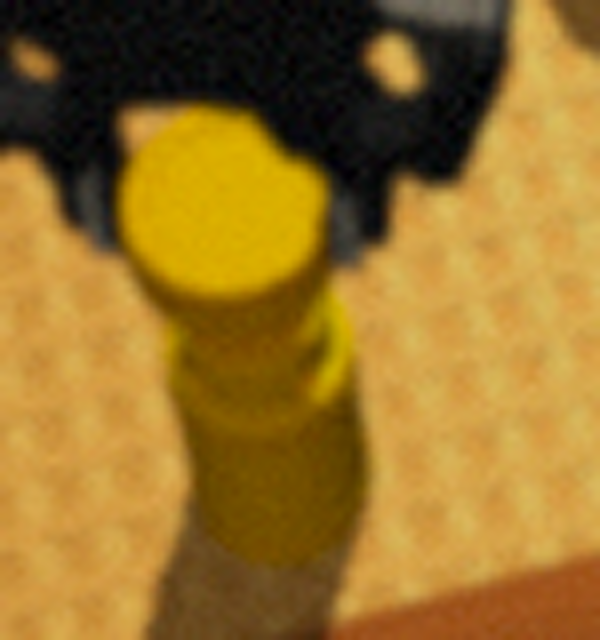

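View pics/s12b.png

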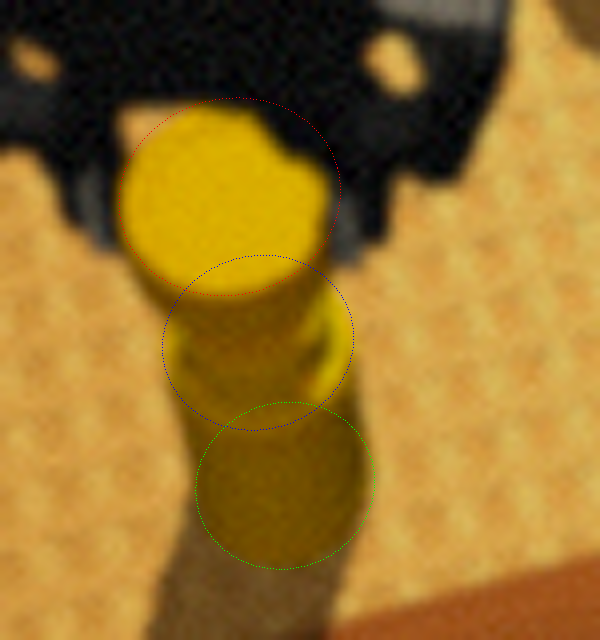

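View pics/w12c.png

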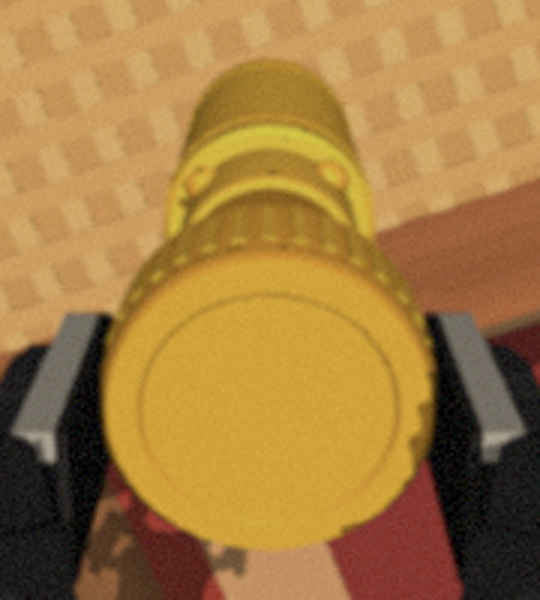

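```bash
python3 - <<'E'
from wc import *
from scipy.optimize import least_squares
np.set_printoptions(suppress=True,precision=4)
X=np.load('X.npy');c=calibration('wrist');print(cur()-X)
X=cur()
u=np.array([.325,.946,0]);u/=np.linalg.norm(u)
q=[0,.816,.578,0];q=np.array(q)/np.linalg.norm(q)
P0=np.array([.4562,-.189,0])
T3=np.linalg.inv(T([.4612,-.1723,.1129],q));T12=np.linalg.inv(T([.4562,-.189,.1383],q))
def v(Tm,d,r,z,dz,pit,dh):
    D=np.eye(4);D[:3,:3]=R.from_euler('x',pit).as_matrix()
    D[2,3]=dz
    cc=dict(c);cc['world_to_cam']=D@X@Tm
    return proj('wrist',P0+u*(d+r)+[0,0,z],cc)[0,1]
for rl,extra in((.025,0),(.0243,0)):
  def f(p):
    dt,dl,zl,dz,pit=p
    a=[v(T3,dt,.023,0,dz,pit,0)-197.4,v(T3,dt,.023,.082,dz,pit,0)-232.4,v(T3,dt,.0185,.102,dz,pit,0)-256,v(T3,dt,-.0185,.102,dz,pit,0)-316,
     v(T12,dt,.023,0,dz,pit,0)-169.3,v(T12,dt,.023,.082,dz,pit,0)-191,v(T12,dt,.0185,.102,dz,pit,0)-209.3,
     v(T12,dl,rl,zl,dz,pit,0)-233.3,v(T12,dl,-rl,zl,dz,pit,0)-333.3]
    return np.array(a+[dz/.003,pit/.02])
  r=least_squares(f,[0,0,.155,0,0],x_scale=[.01,.01,.01,.01,.01]);print(r.x,f(r.x))
E
```

```text
[[ 0. -0.  0.  0.]
 [-0.  0.  0.  0.]
 [ 0. -0.  0.  0.]
 [ 0.  0.  0.  0.]]
[ 0.0025  0.0005  0.153   0.0022 -0.0057] [-1.1545  0.5752 -0.7738  0.7422  0.0487  1.3157 -0.8554 -0.     -0.
  0.7443 -0.287 ]
[ 0.0025  0.0026  0.1566  0.0022 -0.0057] [-1.1545  0.5752 -0.7738  0.7422  0.0487  1.3157 -0.8554 -0.     -0.
  0.7443 -0.287 ]
```

Emit:
jog_arm([
  [0.0002,0.0005,-0.008,0,0,0],
  [0,0,-0.008,0,0,0],
  [0,0,-0.006,0,0,0],
  [0,0,-0.004,0,0,0],
  [0,0,-0.003,0,0,0],
  [0,0,-0.003,0,0,0],
  [0,0,-0.002,0,0,0],
  [0,0,-0.001,0,0,0],
  [0,0,0,0,0,0],
  [0,0,0,0,0,0],
])

```text
clock: 18.15
tcp_pos: [0.4565, -0.1885, 0.1035]
orientation: [0.0, 0.816, 0.578, 0.0]
wrist_force: [-0.2, 0.4, -0.6]
finger_gap: 0.0484
```

```bash
python3 - <<'E'
from dr import *
np.set_printoptions(suppress=True,precision=4)
s=get_state();print(s['tcp_pos'],s['wrist_force'],s['ft_torque'])
snap('side','s13.png');snap('wrist','w13.png')
cv2.imwrite('pics/s13a.png',draw('side','pics/raw_s13.png',(210,270,75,80),[],6))
cv2.imwrite('pics/w13c.png',draw('wrist','pics/raw_w13.png',(200,150,180,200),[],2.4))
cv2.imwrite('pics/sw13.png',np.hstack([cv2.imread('pics/s13a.png'),cv2.imread('pics/w13c.png')])[:600])if 0 else None
E
```

```text
[ 0.4565 -0.1885  0.1035] [-0.1946  0.3549 -0.6281] [0.0453 0.0194 0.0465]
```

View pics/s13a.png

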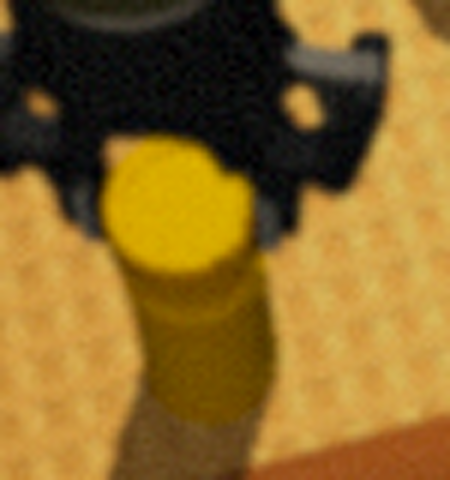

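View pics/w13c.png

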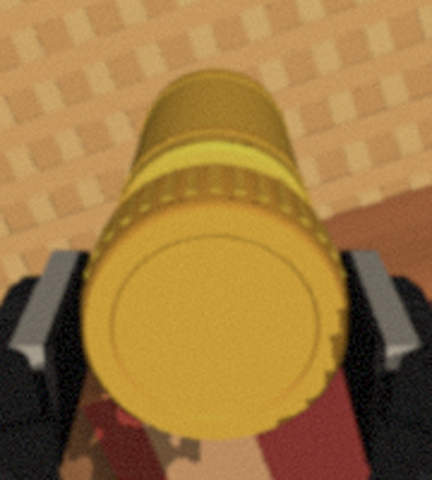

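Emit:
jog_arm([
  [0,0,-0.001,0,0,0],
  [0,0,-0.001,0,0,0],
  [0,0,-0.001,0,0,0],
  [0,0,-0.001,0,0,0],
  [0,0,-0.001,0,0,0],
  [0,0,0,0,0,0],
  [0,0,0,0,0,0],
  [0,0,0,0,0,0],
  [0,0,0,0,0,0],
  [0,0,0,0,0,0],
])

```text
clock: 19.25
tcp_pos: [0.4564, -0.1885, 0.0984]
orientation: [0.0, 0.816, 0.578, 0.0]
wrist_force: [-0.5, -0.0, -0.1]
finger_gap: 0.0482
```

No force yet, and the bead is already well below the rim. I keep going down, slowly.

Emit:
jog_arm([
  [0,0,-0.001,0,0,0],
  [0,0,-0.001,0,0,0],
  [0,0,-0.001,0,0,0],
  [0,0,-0.001,0,0,0],
  [0,0,-0.001,0,0,0],
  [0,0,0,0,0,0],
  [0,0,0,0,0,0],
  [0,0,0,0,0,0],
  [0,0,0,0,0,0],
  [0,0,0,0,0,0],
])

```text
clock: 20.25
tcp_pos: [0.4569, -0.1886, 0.0943]
orientation: [0.001, 0.816, 0.578, 0.0]
wrist_force: [-0.9, 1.2, 7.6]
finger_gap: 0.0483
```

Emit:
jog_arm([
  [0,0,-0.001,0,0,0],
  [0,0,-0.001,0,0,0],
  [0,0,-0.001,0,0,0],
  [0,0,-0.001,0,0,0],
  [0,0,0,0,0,0],
  [0,0,0,0,0,0],
  [0,0,0,0,0,0],
  [0,0,0,0,0,0],
  [0,0,0,0,0,0],
  [0,0,0,0,0,0],
])

```text
clock: 21.25
tcp_pos: [0.4564, -0.1885, 0.0893]
orientation: [0.0, 0.816, 0.578, 0.0]
wrist_force: [-0.3, -0.6, -1.0]
finger_gap: 0.0483
```

The force dropped, so the lid has passed the nubs. Next I press it home.

Emit:
jog_arm([
  [0,0,-0.001,0,0,0],
  [0,0,-0.001,0,0,0],
  [0,0,-0.001,0,0,0],
  [0,0,-0.001,0,0,0],
  [0,0,-0.001,0,0,0],
  [0,0,0,0,0,0],
  [0,0,0,0,0,0],
  [0,0,0,0,0,0],
  [0,0,0,0,0,0],
  [0,0,0,0,0,0],
])

```text
clock: 22.25
tcp_pos: [0.4571, -0.189, 0.0882]
orientation: [0.002, 0.816, 0.578, 0.001]
wrist_force: [-7.6, 4.7, 28.4]
finger_gap: 0.0478
```

Emit:
jog_arm([
  [-0.0003,0.0002,0,0,0,0],
  [-0.0003,0.0002,0,0,0,0],
  [0,0,0,0,0,0],
  [0,0,0,0,0,0],
  [0,0,0,0,0,0],
  [0,0,0,0,0,0],
  [0,0,0,0,0,0],
  [0,0,0,0,0,0],
  [0,0,0,0,0,0],
  [0,0,0,0,0,0],
])

```text
clock: 23.25
tcp_pos: [0.4569, -0.1889, 0.0882]
orientation: [0.002, 0.816, 0.578, 0.001]
wrist_force: [-8.0, 3.5, 27.2]
finger_gap: 0.0479
```

```bash
python3 - <<'E'
from dr import *
np.set_printoptions(suppress=True,precision=4)
s=get_state();print(s['tcp_pos'],s['wrist_force'],s['ft_torque'])
snap('side','s14.png');snap('wrist','w14.png');snap('top','t14.png')
P=(.456,-.188)
a=draw('side','pics/raw_s14.png',(205,270,80,80),[(*P,0,.023,G),(*P,.0835,.025,B),(*P,.1055,.025,R)],6)
b=draw('wrist','pics/raw_w14.png',(200,150,180,200),[],2.4)
cv2.imwrite('pics/sw14.png',np.hstack([a[:480,:400],b[:480,:400]]))
s=get_state();print(s['tcp_pos'],s['wrist_force'])
E
```

```text
[ 0.4569 -0.1889  0.0882] [-8.0463  3.5265 27.1868] [ 0.7771  1.6776 -0.0058]
[ 0.4569 -0.1889  0.0882] [-5.8775  3.4334 26.3579]
```

View pics/sw14.png

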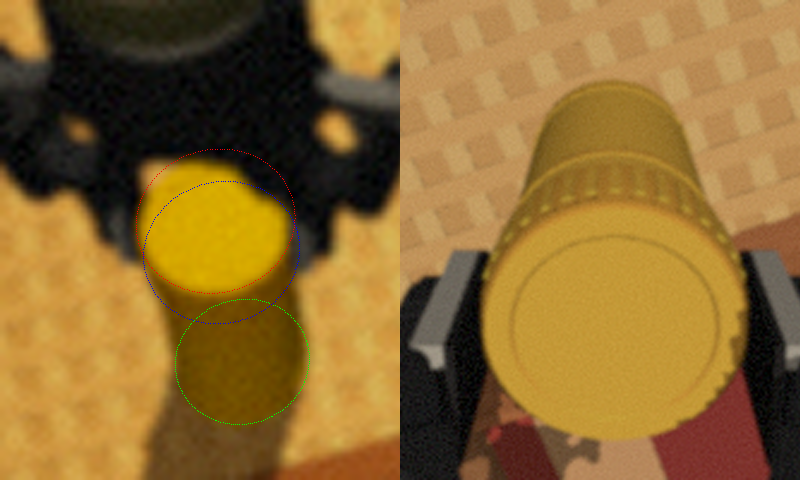

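View pics/s14.png

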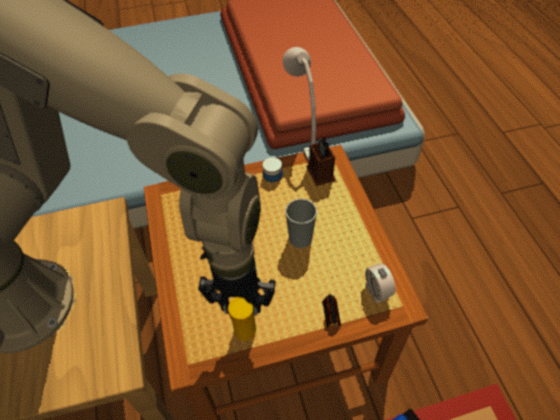

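View pics/t14.png

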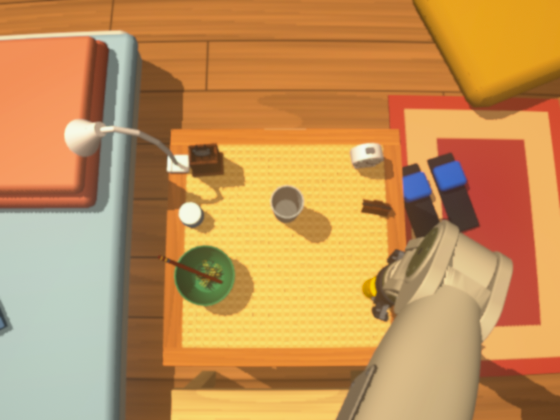

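```bash
python3 -c "
from workcell import *
print(hand_in()); s=get_state(); print(s['clock'],s['tcp_pos'],s['wrist_force'])"
```

```text
the job is handed in; nothing more can be done
None
the job is handed in; nothing more can be done
```

The job is handed in: the hair stick is in the green bowl, and the yellow lid is snapped onto the tube with the gripper still holding it pressed down. It took about 23.5 s of the 72 s allowed.

- **Stick:** I pulled it out along its own lean and set it down in the bowl. The last top picture shows its foot among the pins and its upper end on the rim.
- **Lid:** It slid onto the neck without force, met the nubs at about 7.6 N, then the force dropped as it went over them. It stopped with the tool at z = 0.088 m, where I expected it to be fully seated. At hand-in I was still gripping the lid and pressing down with about 26 N.
- **Rest of the scene:** The tube and bowl are upright, and in the last pictures the other things show no visible change from the start.
- **Small disagreements:** A sideways force of 6–8 N stayed on the wrist while pressing. Moving the tool 0.6 mm only partly reduced it. The camera fits for the lid and tube differed by 1–2 mm, but the lid still fitted cleanly.

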